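Set a bench photometer with its edge wheel and start it

TASK

Roll the photometer's thumbwheel until the red pointer stands inside the green mark, let go of the wheel, and then press the blue start button fully in and release it. The wheel is sprung and stiff to turn: press it just hard enough that it does not slip, never with more than about 20 N, and do not jab the instrument. Do not press the button before the pointer is set, and leave the sample vial, the reagent bottle and the beaker where they stand.

Things in the scene. Friction and masses are not known exactly. Their poses are not given: they have to be found in the camera images.
- meter: White bench photometer with a blue stripe, fixed to the bench, 210 (x) x 310 (y) x 75 mm high. Origin at the centre of its underside; x is its depth (scale on the +x half, controls on the -x half), y its width, z up. Its top is a level panel, z = 75 mm.
- slot (a point): Centre of the wheel's slot, a flush dark 16 x 56 mm patch, long in y, at panel height (meter -45, 20, 75 mm), axes as the meter's. The rim of a dark ribbed thumbwheel (radius 30 mm, 10 mm wide, axle along the meter's x) stands out of it, highest straight above this point: 5 to 10 mm above the panel, different each time, so find it by touch.
- wheel (a joint): Turn of the thumbwheel in rad; grows as the top of the rim rolls to the meter's +y. 1 rad (30 mm of rim) moves the pointer 20 mm the same way. The wheel sits on a spring and sinks 1 mm per 6 N of push, 4.5 mm at most. Friction of about 5 N along the rim resists turning, so it slips under less than about 6 N of push, and stays where it is left. Over 20 N is too much.
- pointer_mark (a point): Middle of the red pointer, a bar 4 mm wide in y and 42 mm long in x, under the clear window of the scale; driven by the wheel along the meter's y, 84 mm at most either way from the middle. The window (54 x 208 mm, centred at meter 52, 0; 10 mm proud of the panel) covers it: it cannot be pushed.
- tab_green: Green mark, a flat tab under the window, 16 mm wide in y and 44 mm long in x, origin at its centre, axes as the meter's. The pointer is set when it lies within the green width (within 6 mm of the tab's middle along y). Left or right of the pointer; fixed.
- tab_yellow: Yellow mark of the same size and kind, for another sample: not the one wanted.
- start_top (a point): Centre of the top of the round blue start button, 30 mm in diameter, on the panel (meter -45, -95). Pressed straight down it travels 6 mm against a spring, 5 N when fully in, and springs back.
- start (a joint): Travel of the start button in m: 0 out, 0.006 fully in.
- vial: Loose amber sample vial with white cap, 25 mm in diameter, 50 mm high, origin at its underside; stands upright in a 14 mm high black collar (42 mm outside) on the panel (meter -45, 115). Leave alone.
- reagent: Loose amber reagent bottle, 62 mm in diameter, 130 mm high, origin at its underside, on the bench to the left. Leave alone.
- beaker: Loose glass beaker, 68 mm in diameter, 90 mm high, origin at its underside, on the bench to the right. Leave alone.

How it is judged:
On the way, in this order (a step that is already met when the one before it is completed fails the run):
1. the pointer stands within the green mark and the wheel is let go (y of pointer_mark in the frame of tab_green between -0.006 and 0.006 m and contact force between thumbwheel and anything else below 0.3 N), for 0.3 s.
2. the start button is pressed fully in with the pointer still on the green mark (value of joint start above 0.0048 m and y of pointer_mark in the frame of tab_green between -0.006 and 0.006 m), for 0.05 s.
At the end, for the whole second after the job is handed in: The red pointer rests within 6 mm of the middle of the green mark, the start button has sprung back out (within 1 mm), and the vial stands upright in its collar (y of pointer_mark in the frame of tab_green between -0.006 and 0.006 m and velocity of joint wheel between -0.05 and 0.05 rad/s and value of joint start below 0.001 m and angle between vial's own z axis and vertical below 0.15 rad and distance of vial from where it was at the start of the episode below 0.01 m); the robot touches nothing.
It fails at once if more than 22 N on the thumbwheel (contact force between thumbwheel and anything else above 22 N).
It fails at once if the instrument is jabbed with more than 40 N (contact force between meter and anything else above 40 N).
It fails at once if the start button pressed while the pointer is off the green mark (value of joint start above 0.003 m and (y of pointer_mark in the frame of tab_green above 0.008 m or y of pointer_mark in the frame of tab_green below -0.008 m)).
It fails at once if the sample vial is disturbed (distance of vial from where it was at the start of the episode above 0.012 m).
It fails at once if the reagent bottle or the beaker is disturbed (distance of any of reagent, beaker from where it was at the start of the episode above 0.015 m).
It also fails if it takes over 72 s, if anything falls off the work surface, if the arm or the gripper's body presses on something with over 40 N, if the wrist force passes 120 N, or if a joint passes its speed limit or range.

ROBOT

A 6-joint arm with a two-finger parallel gripper is mounted at the origin on the work surface. World frame = base frame: x ahead of the robot, y to its left, z up, the work surface at z = 0. Lengths are in m, angles in rad, forces in N, time in s.
With the tool pointing down it reaches from about 0.325 to 0.85 m from the base axis. Payload 15.5 kg.
Tool frame: the origin (TCP) lies on the centre line of the jaws, within the pads' length; the fingertips stand 14 mm ahead of it and the grasp point (between the pads) lies 5 mm behind it (ctrl.tcp_to_tips is the distance from the TCP to the fingertips, in m); y points along the fingers, z is the direction in which the jaws open and shut, and the axes are right-handed (so a half turn about y gives the same grasp; the last joint's range is limited). The gripper opens to 91 mm and grips with 3 to 60 N. Pads are 32 mm wide; open, the fingers measure 118 mm over their backs; the gripper's body (76 mm by 178 mm) begins 60 mm behind the grasp point.
Start: joints at [1.224, 0.494, 1.345, -0, 1.302, -0.096], TCP at [0.155, 0.605, 0.228] pointing down, gripper open.
Joint ranges: [-2.91, 2.91], [-0.82, 2.16], [0.22, 2.67], [-1.22, 4.37], [0.12, 2.79], [-3.08, 3.08]. Speed limits (rad/s): [1.89, 1.89, 2.57, 3.01, 3.01, 3.01].

INTERFACE

Orientations are given as a unit quaternion [w, x, y, z].
In Python, from cell import ctrl gives the robot as it stands. The module is installed in compiled form; this text tells all that it offers.
- The arm moves only by the shell command python3 -m pendant 'ROWS' [OPENING] [FORCE]. ROWS is JSON, a list of rows, each a list of 2 entries, a list of its own where there are three numbers: the shift along the tool's x, y, z in mm, then the turn, a rotation vector about the tool's x, y, z in rad. A call has 1 to 12 rows; each row shifts and turns the commanded pose from where the row before left it, along the tool's axes as they then stand; what a row does not reach is not made up. A row lasts 1/12 s, in which the tool goes at most 41.7 mm and 7.16 degrees, less where a joint would pass 70% of its speed; a pose out of reach is approached as far as the arm can. A call is refused whole if a number of a shift passes 41.7 or a number of a turn 0.125, either way. A call with a gripper value outside its range is refused whole. OPENING is the opening in per cent of the stroke, from 0 (shut) to 100 (fully open), set as the call begins (- or left out, the last holds). The fingers move at their own pace and stop on an object; FORCE is the grip in N (left out, the last holds). Time passes only in rows, so rows that do not move let the fingers close. It gives the time, the measured TCP pose, the force and the opening at its end, in the units of the state.
- ctrl.observe(): the state, without advancing time (a new reading comes with each control period).
- ctrl.get_image(name): name is "scene" or "top" or "wrist"; returns a dict with "frame" (400x640x3 uint8, red, green, blue), "K" (3x3 intrinsics, pixels), "view" (4x4, takes a point from world to camera coordinates); the wrist camera has in their place "T_tool_cam" (4x4, takes a point from camera to tool coordinates, whose origin is the TCP and whose axes are the tool frame's). Camera axes: x right, y down, z forward; pixel columns grow to the right and rows downward; lengths in m; the calibration is good to about 2 mm. The wrist camera is an equidistant fisheye: a pixel r from the principal point sees the ray r / f radians off the axis. A picture is of the moment at which its call begins: read the wrist's pose just before it. There is no depth.
- ctrl.close_job(): hands the job in, once; it reports no verdict.
The state is a dict: "clock": time; "qpos": joint angles; "joint_velocities": joint speeds; "joint_efforts": joint torques, N m; "position": TCP position; "eef_rot": TCP orientation; "force": force on the tool from outside, world axes, zero at the start; "ft_torque": the same for the moment, N m; "width": finger opening in m.
Only numpy, scipy, OpenCV 4.12 (cv2) and the standard library are available. Lean on these libraries where they do the work, as an engineer would, in place of code of your own. Each camera call takes 0.05 s, during which the arm holds its last target.

## Working session

There is one attempt and no reset: what is moved stays moved. The work goes in short steps, Python scripts to look and compute and a shell command to move; the robot and the scene stay as the last step left them, time stands still between calls to the robot, and variables do not carry over. Pictures are saved under pics/ and viewed, and the job is handed in when it is done.

```bash
mkdir -p pics
python3 - <<'E'
from cell import ctrl
import cv2,numpy as np
s=ctrl.observe();print(s)
for n in("scene","top"):
    d=ctrl.get_image(n);cv2.imwrite(f"pics/{n}0.png",d["frame"][:,:,::-1]);np.savez(f"{n}0.npz",**d);print(n,d["K"],d["view"])
print(ctrl.tcp_to_tips)
E
```

```text
{'clock': 0.0, 'qpos': array([ 1.22448998e+00,  4.94161527e-01,  1.34612413e+00,  1.15053278e-05,
        1.30255771e+00, -9.55050273e-02]), 'joint_velocities': array([0.00054235, 0.00078728, 0.00248866, 0.00116318, 0.00011241,
       0.0008127 ]), 'joint_efforts': array([-1.93350002e-04, -8.78843737e+01, -3.81870675e+01,  7.10124406e-02,
        5.32619620e-02, -8.95612220e-05]), 'position': array([0.15497988, 0.60508939, 0.22735412]), 'eef_rot': array([-0.70112346,  0.70198464, -0.08854121,  0.08833978]), 'force': array([-0.79185441, -0.25949995,  0.45416444]), 'ft_torque': array([-0.03084191,  0.05464692, -0.01506505]), 'width': 0.09141316078766136}
scene [[398.10803784   0.         322.27915635]
 [  0.         398.10803784 193.68757614]
 [  0.           0.           1.        ]] [[ 0.13820102  0.99033749 -0.01149499 -0.08155292]
 [ 0.82645872 -0.12171209 -0.54968369 -0.43167696]
 [-0.54577144  0.06646671 -0.83529379  1.32071922]
 [ 0.          0.          0.          1.        ]]
top [[410.69228586   0.         320.25612722]
 [  0.         410.69228586 195.91756541]
 [  0.           0.           1.        ]] [[ 0.02894504 -0.99948591  0.0137874  -0.02906512]
 [-0.99817557 -0.02963277 -0.05260642  0.57247869]
 [ 0.05298794 -0.01223955 -0.99852014  1.16745404]
 [ 0.          0.          0.          1.        ]]
0.014
```

View pics/top0.png

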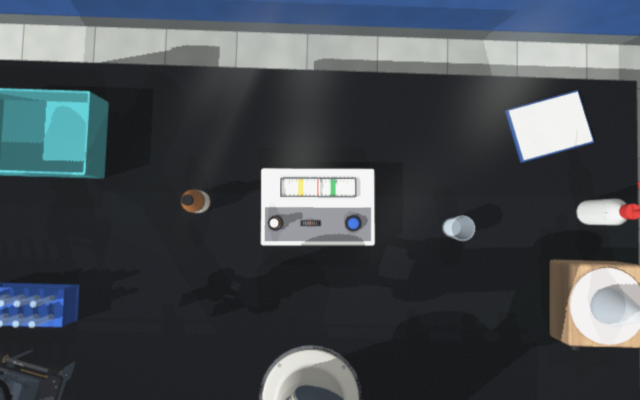

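View pics/scene0.png

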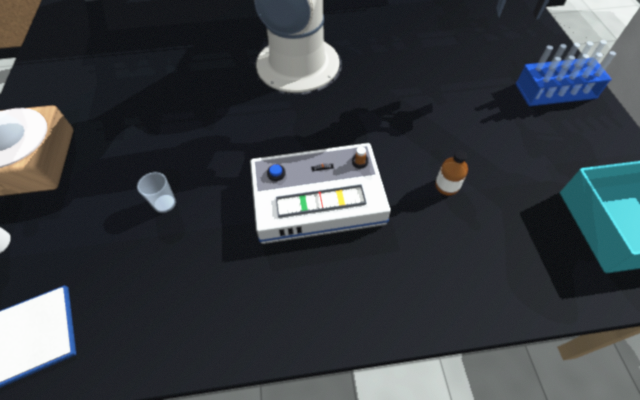

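The top view shows the meter at px (318,207). The green tab is at (333,187), the pointer at (319,187), the yellow tab at (301,187), the button at (353,223) and the wheel at (311,223). The vial stands at (275,223). Green lies on the -y side of the pointer.

```bash
cat > h.py <<'E'
import numpy as np,cv2
def ray(d,uv,z):
    K,V=d["K"],d["view"];R=V[:3,:3];c=-R.T@V[:3,3]
    r=R.T@np.linalg.inv(K)@np.array([uv[0],uv[1],1.]);return c+r*(z-c[2])/r[2]
def comps(m,lo=4):
    n,l,st,c=cv2.connectedComponentsWithStats(m.astype(np.uint8));return [(st[i],c[i]) for i in range(1,n) if st[i][4]>=lo]
E
python3 - <<'E'
from h import *
for n in("top","scene"):
    d=dict(np.load(n+"0.npz"));f=d["frame"];hsv=cv2.cvtColor(f,cv2.COLOR_RGB2HSV).astype(int);H,S,V=[hsv[...,i] for i in range(3)]
    x0,x1,y0,y1=(255,380,160,250) if n=="top" else (245,395,140,245)
    roi=np.zeros(H.shape,bool);roi[y0:y1,x0:x1]=1
    for nm,m,z in(("green",(H>45)&(H<80)&(S>90),.076),("yellow",(H>18)&(H<35)&(S>90),.076),("red",((H<8)|(H>172))&(S>60)&(V>100),.078),("blue",(H>100)&(H<128)&(S>130),.085)):
        for st,c in comps(m&roi,8): print(n,nm,st,c.round(1),ray(d,c,z).round(4))
    m=((V>120)&roi) if n=="top" else ((V>90)&roi)
    cs=max(comps(m),key=lambda q:q[0][4]);print(cs)
    if n=="top":
        cnt=max(cv2.findContours(m.astype(np.uint8),0,2)[0],key=cv2.contourArea)
        P=np.array([ray(d,p[0],.075)[:2] for p in cnt])
        r=cv2.minAreaRect(P.astype(np.float32));print(r,cv2.boxPoints(r))
t=dict(np.load("top0.npz"));
for uv in((275,223),(311,223),(353,223)):print(uv,ray(t,uv,.075))
cv2.imwrite("pics/z.png",cv2.resize(t["frame"][160:250,255:380,::-1],None,fx=6,fy=6,interpolation=2))
E
```

```text
top green [331 180   5  15  62] [332.6 186.8] [ 0.5958 -0.0445  0.076 ]
top yellow [298 179   5  17  69] [300.4 187.1] [0.5924 0.0435 0.076 ]
top red [317 180   2  15  19] [317.2 187. ] [ 0.5939 -0.0025  0.078 ]
top blue [348 218  11  11 109] [353. 223.] [ 0.4987 -0.102   0.085 ]
(array([ 261,  168,  114,   78, 7747], dtype=int32), array([316.98580096, 203.93119917]))
((0.5413444638252258, -0.004963725805282593), (0.21034066379070282, 0.3099221885204315), 1.6063597202301025) [[ 0.43187147  0.14698827]
 [ 0.44055945 -0.16281211]
 [ 0.65081745 -0.15691572]
 [ 0.6421295   0.15288466]]
scene green [300 195   7  16  84] [303.1 202.3] [ 0.5907 -0.0445  0.076 ]
scene yellow [336 189   9  17  91] [340. 197.] [0.5887 0.0433 0.076 ]
scene red [318 191   5  16  25] [320.1 197.2] [ 0.5836 -0.0033  0.078 ]
scene blue [269 164  14  13 140] [275.4 170.2] [ 0.4945 -0.1014  0.085 ]
(array([  250,   142,   141,   101, 10412], dtype=int32), array([317.67258932, 192.45668459]))
(275, 223) [0.49250977 0.109404   0.075     ]
(311, 223) [0.4953265  0.01152454 0.075     ]
(353, 223) [ 0.49862129 -0.10296692  0.075     ]
```

View pics/z.png

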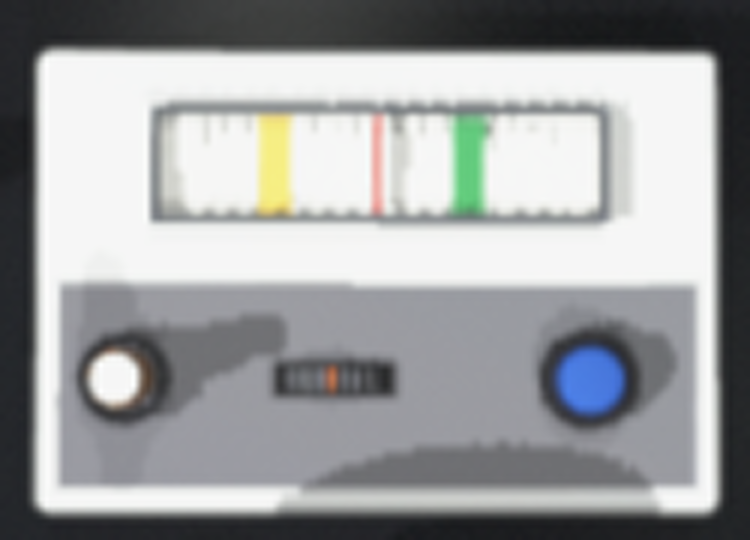

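```bash
cat >> h.py <<'E'
from scipy.spatial.transform import Rotation as Ro
C=np.array([.5413,-.0050]);yaw=.028
MX=np.array([np.cos(yaw),np.sin(yaw),0]);MY=np.array([-np.sin(yaw),np.cos(yaw),0])
def tgt(mx,my,z): 
    p=np.array([C[0],C[1],0])+mx*MX+my*MY;p[2]=z;return p
def pose(s):
    q=s["eef_rot"];return Ro.from_quat([q[1],q[2],q[3],q[0]]),s["position"]
def info(target=None,xdir=None):
    from cell import ctrl
    s=ctrl.observe();R,p=pose(s);M=R.as_matrix()
    print("t",s["clock"].__round__(2),"p",p.round(4),"F",s["force"].round(2),"w",round(s["width"],4))
    dp=p-np.array([C[0],C[1],0]);print("meter xy tip",(dp@MX).round(4),(dp@MY).round(4),"tip z",(p+.014*M[:,1])[2].round(4))
    print("toolx",M[:,0].round(3),"y",M[:,1].round(3),"z",M[:,2].round(3))
    if target is not None: print("shift mm",(R.inv().apply(target-p)*1000).round(1))
    if xdir is not None:
        G=np.column_stack([xdir,[0,0,-1],np.cross(xdir,[0,0,-1])]);print("turn",(R.inv()*Ro.from_matrix(G)).as_rotvec().round(3))
E
python3 -c "
from h import *
info(tgt(-.045,.02,.2),MY);info(None,-MY);info(None,MX)"
```

```text
t 0.1 p [0.155  0.6051 0.2274] F [ 0.8  -0.06  0.86] w 0.0912
meter xy tip -0.3691 0.6207 tip z 0.2134
toolx [ 0.969 -0.248 -0.   ] y [-0.    -0.001 -1.   ] z [ 0.248  0.969 -0.001]
shift mm [ 476.9   27.9 -488.3]
turn [ 1.00e-03 -1.85e+00 -1.00e-03]
t 0.1 p [0.155  0.6051 0.2274] F [ 0.8  -0.06  0.86] w 0.0912
meter xy tip -0.3691 0.6207 tip z 0.2134
toolx [ 0.969 -0.248 -0.   ] y [-0.    -0.001 -1.   ] z [ 0.248  0.969 -0.001]
turn [1.000e-03 1.292e+00 1.000e-03]
t 0.1 p [0.155  0.6051 0.2274] F [ 0.8  -0.06  0.86] w 0.0912
meter xy tip -0.3691 0.6207 tip z 0.2134
toolx [ 0.969 -0.248 -0.   ] y [-0.    -0.001 -1.   ] z [ 0.248  0.969 -0.001]
turn [ 0.001 -0.279 -0.   ]
```

```bash
python3 -m pendant '[[[20,0,-20],[0,0,0]],[[30,0,-30],[0,0,0]],[[26,0,-27],[0,0,0]],[[26,0,-27],[0,0,0]],[[26,0,-27],[0,0,0]],[[26,0,-27],[0,0,0]],[[26,0,-27],[0,0,0]],[[26,0,-27],[0,0,0]],[[26,0,-27],[0,0,0]],[[26,0,-27],[0,0,0]],[[26,0,-27],[0,0,0]],[[26,0,-27],[0,0,0]]]' 0 20
python3 -c "
from h import *
info(tgt(-.045,.02,.2),-MY)"
```

```text
clock: 1.1
position: [0.376, 0.2174, 0.2279]
eef_rot: [-0.702, 0.702, -0.088, 0.088]
force: [1.4, 0.6, -0.5]
width: 0.0142
t 1.1 p [0.376  0.2174 0.2279] F [ 1.37  0.59 -0.53] w 0.0142
meter xy tip -0.159 0.227 tip z 0.2139
toolx [ 0.969 -0.248 -0.   ] y [-0. -0. -1.] z [ 0.248  0.969 -0.   ]
shift mm [ 166.6   27.9 -167.6]
turn [ 0.     1.292 -0.   ]
```

```bash
python3 -m pendant '[[[26,0,-26],[0,0,0]],[[26,0,-26],[0,0,0]],[[26,0,-26],[0,0,0]],[[26,0,-26],[0,0,0]],[[26,0,-26],[0,0,0]],[[20,0,-20],[0,0,0]],[[12,0,-12],[0,0,0]],[[0,0,0],[0,0.1,0]],[[0,0,0],[0,0.12,0]],[[0,0,0],[0,0.12,0]],[[0,0,0],[0,0.12,0]],[[0,0,0],[0,0.12,0]]]'
python3 -m pendant '[[[0,0,0],[0,0.12,0]],[[0,0,0],[0,0.12,0]],[[0,0,0],[0,0.12,0]],[[0,0,0],[0,0.12,0]],[[0,0,0],[0,0.12,0]],[[0,0,0],[0,0.11,0]],[[0,0,0],[0,0,0]]]'
python3 - <<'E'
from h import *
from cell import ctrl
info(tgt(-.045,.02,.12),-MY)
s=ctrl.observe();d=ctrl.get_image("wrist");np.savez("w1.npz",p=s["position"],q=s["eef_rot"],**d)
print(d["K"],d["T_tool_cam"]);cv2.imwrite("pics/w1.png",d["frame"][:,:,::-1])
d=ctrl.get_image("top");np.savez("top1.npz",**d);cv2.imwrite("pics/top1.png",d["frame"][:,:,::-1])
E
```

```text
clock: 2.1
position: [0.4921, 0.022, 0.2277]
eef_rot: [-0.646, 0.646, -0.288, 0.287]
force: [0.1, -0.5, -0.3]
width: 0.0003
clock: 2.68
position: [0.4922, 0.0221, 0.2277]
eef_rot: [-0.506, 0.506, -0.494, 0.494]
force: [-0.8, 0.3, 0.8]
width: 0.0005
t 2.68 p [0.4922 0.0221 0.2277] F [-0.8   0.32  0.82] w 0.0005
meter xy tip -0.0483 0.0284 tip z 0.2137
toolx [ 0.024 -1.    -0.   ] y [-0.  0. -1.] z [ 1.     0.024 -0.   ]
shift mm [  8.4 107.7   3.4]
turn [ 0.    -0.004 -0.   ]
[[309.70691629   0.         324.71150923]
 [  0.         309.70691629 196.19167435]
 [  0.           0.           1.        ]] [[ 1.35426344e-04  9.60357147e-01  2.78772543e-01 -7.93440325e-02]
 [ 4.35470266e-04 -2.78772576e-01  9.60357049e-01 -1.57349329e-01]
 [ 9.99999896e-01 -8.66049054e-06 -4.55960134e-04  1.73960580e-03]
 [ 0.00000000e+00  0.00000000e+00  0.00000000e+00  1.00000000e+00]]
```

View pics/w1.png

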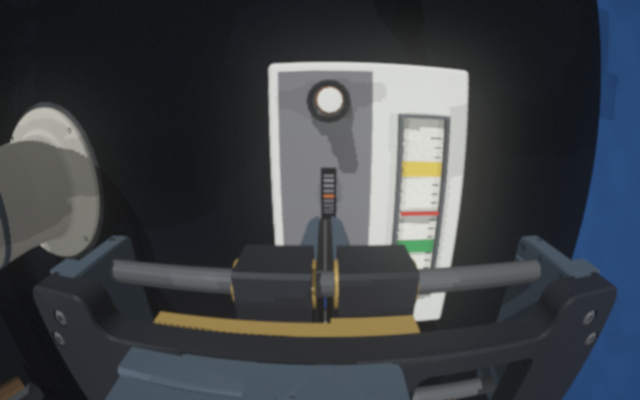

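The wrist view shows the whole meter, with the slot at px (329,193), the pointer at (420,213), green at (415,246) and yellow at (421,170). I'll turn these into positions.

```bash
cat >> h.py <<'E'
def wray(d,uv,z):
    K,T=d["K"],d["T_tool_cam"];a=(uv[0]-K[0,2])/K[0,0];b=(uv[1]-K[1,2])/K[1,1];r=np.hypot(a,b)
    v=np.array([a/r*np.sin(r),b/r*np.sin(r),np.cos(r)]);q=d["q"];M=Ro.from_quat([q[1],q[2],q[3],q[0]]).as_matrix()
    c=M@T[:3,3]+d["p"];v=M@T[:3,:3]@v;return c+v*(z-c[2])/v[2]
def met(P): 
    dp=P-np.array([C[0],C[1],0]);return np.array([dp@MX,dp@MY])*1000
def look(name):
    from cell import ctrl
    s=ctrl.observe();d=ctrl.get_image("wrist");d["p"]=s["position"];d["q"]=s["eef_rot"];cv2.imwrite(f"pics/{name}.png",d["frame"][:,:,::-1]);return d
def marks(d):
    f=d["frame"];hsv=cv2.cvtColor(f,cv2.COLOR_RGB2HSV).astype(int);H,S,V=[hsv[...,i] for i in range(3)]
    roi=np.zeros(H.shape,bool);roi[90:330,385:470]=1
    for nm,m in(("green",(H>45)&(H<85)&(S>90)),("yellow",(H>18)&(H<35)&(S>90)),("red",((H<8)|(H>172))&(S>80)&(V>100))):
        for st,c in comps(m&roi,25): print(nm,st,c.round(1),met(wray(d,c,.077)).round(1))
E
python3 - <<'E'
from h import *
d=dict(np.load("w1.npz"));marks(d)
for n,uv in(("slot top",(329,168)),("slot bot",(329,217)),("slot",(329,192.5)),("cornerTL",(269,64)),("TR",(468,71)),("vialcollar",(329,100))):print(n,wray(d,uv,.075).round(4),met(wray(d,uv,.075)).round(1))
f=d["frame"];cv2.imwrite("pics/wz.png",cv2.resize(f[150:330,290:470,::-1],None,fx=3.3,fy=3.3,interpolation=2))
E
```

```text
green [398 241  35  11 306] [417.1 245.3] [ 57.3 -39.8]
yellow [402 162  40  14 538] [421.  168.7] [53.9 47.9]
yellow [385 315  35  15 451] [400.5 322.7] [  49.9 -151.4]
red [401 211  38   5 148] [419.7 213.3] [56.5 -1.4]
slot top [0.4976 0.0414 0.075 ] [-42.4  47.6]
slot bot [ 0.4991 -0.0115  0.075 ] [-42.4  -5.3]
slot [0.4983 0.0156 0.075 ] [-42.4  21.7]
cornerTL [0.4354 0.1466 0.075 ] [-101.6  154.5]
TR [0.6417 0.1525 0.075 ] [104.8 154.7]
vialcollar [0.4958 0.1102 0.075 ] [-42.2 116.5]
```

View pics/wz.png

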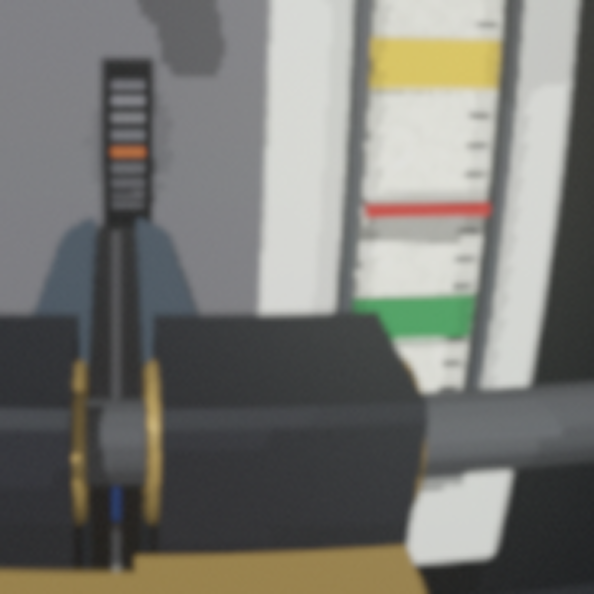

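```bash
python3 -m pendant '[[[-1.6,10,3.5],[0,-0.004,0]],[[0,20,0],[0,0,0]],[[0,20,0],[0,0,0]],[[0,20,0],[0,0,0]],[[0,20,0],[0,0,0]],[[0,15,0],[0,0,0]],[[0,10,0],[0,0,0]],[[0,5,0],[0,0,0]],[[0,0,0],[0,0,0]],[[0,0,0],[0,0,0]],[[0,0,0],[0,0,0]]]'
python3 - <<'E'
from h import *
info()
d=look("w2");f=d["frame"];cv2.imwrite("pics/w2z.png",cv2.resize(f[100:330,270:470,::-1],None,fx=2.6,fy=2.6,interpolation=2))
E
```

```text
clock: 3.7
position: [0.4962, 0.0238, 0.1084]
eef_rot: [0.509, -0.508, 0.491, -0.491]
force: [-0.6, 0.4, 0.2]
width: 0.0005
t 3.7 p [0.4962 0.0238 0.1084] F [-0.57  0.35  0.16] w 0.0005
meter xy tip -0.0443 0.03 tip z 0.0944
toolx [ 0.035 -0.999  0.   ] y [ 0.001 -0.    -1.   ] z [0.999 0.035 0.001]
```

View pics/w2z.png

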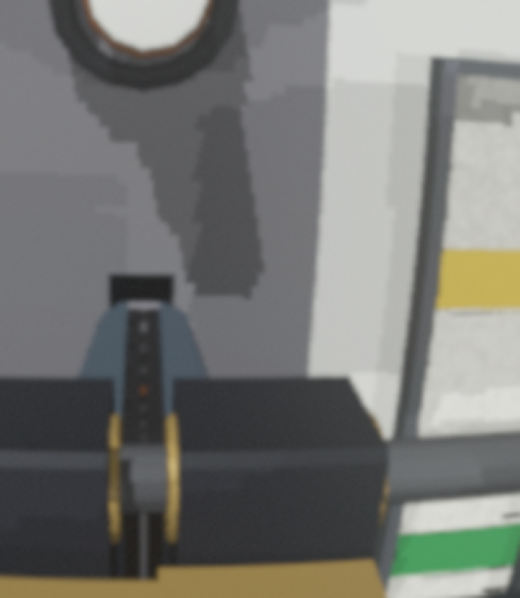

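The wrist view shows the finger seam (zoom px x=143) lined up with the slot (x=142). Next I'll feel downward.

```bash
python3 -m pendant '[[[0,2,0],[0,0,0]],[[0,2,0],[0,0,0]],[[0,2,0],[0,0,0]],[[0,1,0],[0,0,0]],[[0,0,0],[0,0,0]],[[0,0,0],[0,0,0]]]'; 
python3 -m pendant '[[[0,1,0],[0,0,0]],[[0,0,0],[0,0,0]],[[0,0,0],[0,0,0]]]'|egrep 'pos|force'
python3 -m pendant '[[[0,1,0],[0,0,0]],[[0,0,0],[0,0,0]],[[0,0,0],[0,0,0]]]'|egrep 'pos|force'
```

```text
clock: 4.25
position: [0.4957, 0.0237, 0.1009]
eef_rot: [-0.508, 0.508, -0.491, 0.491]
force: [0.0, -0.7, 1.1]
width: 0.0004
position: [0.4958, 0.0237, 0.0999]
force: [0.1, 0.2, 0.4]
position: [0.4958, 0.0238, 0.0989]
force: [-0.3, 0.7, 0.0]
```

Tip z is now 0.0849.

```bash
python3 -m pendant '[[[0,1,0],[0,0,0]],[[0,0,0],[0,0,0]],[[0,0,0],[0,0,0]]]'|egrep 'pos|force'
python3 -m pendant '[[[0,1,0],[0,0,0]],[[0,0,0],[0,0,0]],[[0,0,0],[0,0,0]]]'|egrep 'pos|force'
```

```text
position: [0.4958, 0.0237, 0.098]
force: [-0.2, -0.1, 4.0]
position: [0.4959, 0.0237, 0.0971]
force: [-1.0, -0.0, 8.3]
```

```bash
python3 -m pendant '[[[0,0.7,0],[0,0,0]],[[0,0,0],[0,0,0]],[[0,0,0],[0,0,0]]]'|egrep 'pos|force'
python3 -m pendant '[[[1,0,0],[0,0,0]],[[1,0,0],[0,0,0]],[[1,0,0],[0,0,0]],[[1,0,0],[0,0,0]]]'|egrep 'pos|force'
```

```text
position: [0.4959, 0.0237, 0.0966]
force: [-1.4, 0.4, 11.1]
position: [0.496, 0.0201, 0.0966]
force: [-2.1, 5.5, 11.0]
```

```bash
python3 -m pendant '[[[2,0,0],[0,0,0]],[[2,0,0],[0,0,0]],[[2,0,0],[0,0,0]],[[0,0,0],[0,0,0]]]'|egrep 'pos|force'
python3 -m pendant '[[[2,0,0],[0,0,0]],[[2,0,0],[0,0,0]],[[2,0,0],[0,0,0]],[[2,0,0],[0,0,0]],[[2,0,0],[0,0,0]],[[0,0,0],[0,0,0]]]'|egrep 'pos|force'
python3 - <<'E'
from h import *
info(); from cell import ctrl
for n in("top","scene"):
    d=ctrl.get_image(n);f=d["frame"];cv2.imwrite(f"pics/{n}3.png",f[:,:,::-1])
    z=f[160:250,255:380,::-1] if n=="top" else f[140:250,245:395,::-1]
    cv2.imwrite(f"pics/{n}3z.png",cv2.resize(z,None,fx=5,fy=5,interpolation=2))
E
```

```text
position: [0.4962, 0.0139, 0.0966]
force: [-2.4, 3.5, 11.5]
position: [0.4964, 0.0039, 0.0965]
force: [-2.0, 2.6, 12.3]
t 6.67 p [0.4964 0.0039 0.0965] F [-2.02  2.59 12.28] w 0.0005
meter xy tip -0.0446 0.0102 tip z 0.0825
toolx [ 0.034 -0.999 -0.001] y [ 0.     0.001 -1.   ] z [0.999 0.034 0.   ]
```

View pics/scene3z.png

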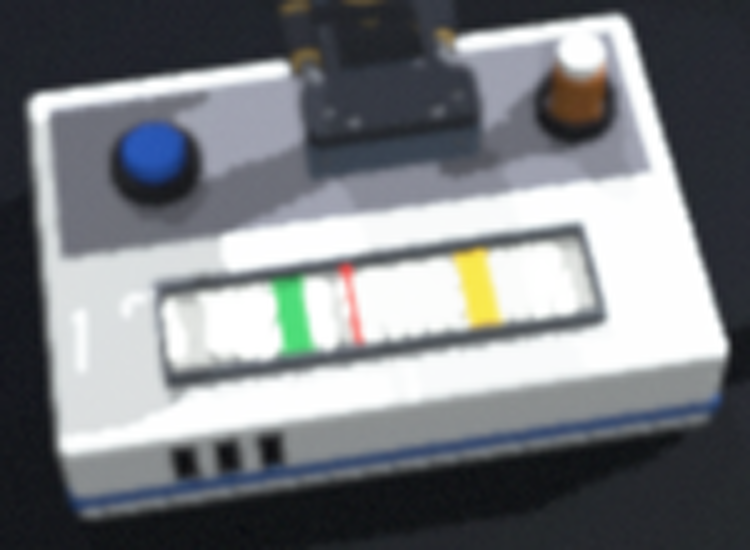

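The scene view shows the pointer at zoom px (350,305), now closer to green at (293,315). I'll measure the rest of the gap, then lift and re-stroke.

```bash
cat >> h.py <<'E'
def smarks():
    from cell import ctrl
    d=ctrl.get_image("scene");f=d["frame"];hsv=cv2.cvtColor(f,cv2.COLOR_RGB2HSV).astype(int);H,S,V=[hsv[...,i] for i in range(3)]
    roi=np.zeros(H.shape,bool);roi[182:220,275:368]=1;o={}
    for nm,m in(("green",(H>45)&(H<85)&(S>90)),("yellow",(H>18)&(H<35)&(S>90)),("red",((H<8)|(H>172))&(S>60)&(V>100))):
        cs=comps(m&roi,6)
        for st,c in cs: print(nm,st,c.round(1),met(ray(d,c,.077)).round(1))
        if cs:o[nm]=met(ray(d,max(cs,key=lambda q:q[0][4])[1],.077))[1]
    if "red" in o and "green" in o: print("pointer-green y mm",(o["red"]-o["green"]).round(1),"rim mm",(1.5*(o["red"]-o["green"])).round(1))
    return d
E
python3 -c "
from h import *
smarks()"
python3 -m pendant '[[[0,-2,0],[0,0,0]],[[0,-3,0],[0,0,0]],[[-10,0,0],[0,0,0]],[[-12,0,0],[0,0,0]],[[0,0,0],[0,0,0]],[[0,2,0],[0,0,0]],[[0,0,0],[0,0,0]],[[0,0,0],[0,0,0]]]'
python3 -c "
from h import *
info();smarks()"
```

```text
green [300 195   8  16  82] [303.1 202.5] [ 49.4 -41.1]
yellow [336 189   9  17  95] [340. 197.] [49.3 46.8]
red [312 192   6  17  28] [314.8 199.6] [ 46.3 -12.8]
pointer-green y mm 28.3 rim mm 42.4
clock: 7.48
position: [0.4956, 0.0258, 0.099]
eef_rot: [-0.508, 0.509, -0.491, 0.491]
force: [-0.3, 0.4, 0.2]
width: 0.0007
t 7.48 p [0.4956 0.0258 0.099 ] F [-0.33  0.39  0.19] w 0.0007
meter xy tip -0.0449 0.0321 tip z 0.085
toolx [ 0.034 -0.999  0.   ] y [-0. -0. -1.] z [ 0.999  0.034 -0.   ]
green [300 195   8  16  82] [303.1 202.5] [ 49.4 -41.1]
yellow [336 189   9  17  94] [340.  196.9] [49.1 46.9]
red [312 192   4  10  18] [314.2 195.1] [ 33.4 -12.3]
pointer-green y mm 28.8 rim mm 43.1
```

```bash
python3 -m pendant '[[[0,1,0],[0,0,0]],[[0,1,0],[0,0,0]],[[0,0.5,0],[0,0,0]],[[0,0,0],[0,0,0]],[[0,0,0],[0,0,0]]]'|egrep 'pos|force'
python3 -m pendant '[[[1,0,0],[0,0,0]],[[2,0,0],[0,0,0]],[[2,0,0],[0,0,0]],[[2,0,0],[0,0,0]],[[2,0,0],[0,0,0]],[[2,0,0],[0,0,0]],[[2,0,0],[0,0,0]],[[2,0,0],[0,0,0]],[[2,0,0],[0,0,0]],[[2,0,0],[0,0,0]],[[2,0,0],[0,0,0]],[[0,0,0],[0,0,0]]]'|egrep 'pos|force'
python3 -m pendant '[[[0,-2,0],[0,0,0]],[[0,-3,0],[0,0,0]],[[-10,0,0],[0,0,0]],[[-12,0,0],[0,0,0]],[[0,0,0],[0,0,0]],[[0,2,0],[0,0,0]],[[0,0,0],[0,0,0]],[[0,0,0],[0,0,0]]]'
python3 -c "
from h import *
info();smarks()"
```

```text
position: [0.4958, 0.0256, 0.097]
force: [-2.0, 0.3, 8.7]
position: [0.4964, 0.0047, 0.097]
force: [-2.1, 3.4, 9.1]
clock: 9.62
position: [0.4955, 0.0268, 0.0995]
eef_rot: [-0.508, 0.509, -0.491, 0.491]
force: [-0.5, 0.4, 0.1]
width: 0.0003
t 9.62 p [0.4955 0.0268 0.0995] F [-0.49  0.45  0.1 ] w 0.0003
meter xy tip -0.0449 0.0331 tip z 0.0855
toolx [ 0.034 -0.999  0.   ] y [-0. -0. -1.] z [ 0.999  0.034 -0.   ]
green [300 195   7  16  79] [303.  202.4] [ 49.1 -41.3]
yellow [336 189   9  17  94] [340.  196.9] [49.1 46.9]
red [307 193   3   9  16] [308.3 195.8] [ 33.1 -26.3]
pointer-green y mm 15.0 rim mm 22.5
```

```bash
python3 -m pendant '[[[0,1,0],[0,0,0]],[[0,1,0],[0,0,0]],[[0,1,0],[0,0,0]],[[0,0.3,0],[0,0,0]],[[0,0,0],[0,0,0]],[[0,0,0],[0,0,0]]]'|egrep 'pos|force'
python3 -m pendant '[[[1,0,0],[0,0,0]],[[2,0,0],[0,0,0]],[[2,0,0],[0,0,0]],[[2,0,0],[0,0,0]],[[2,0,0],[0,0,0]],[[2,0,0],[0,0,0]],[[2,0,0],[0,0,0]],[[2,0,0],[0,0,0]],[[2,0,0],[0,0,0]],[[2,0,0],[0,0,0]],[[2.5,0,0],[0,0,0]],[[0,0,0],[0,0,0]]]'|egrep 'pos|force'
python3 -c "
from h import *
info();d=smarks();cv2.imwrite('pics/s4z.png',cv2.resize(d['frame'][140:250,245:395,::-1],None,fx=5,fy=5,interpolation=2))"
```

```text
position: [0.4958, 0.0266, 0.0967]
force: [-1.4, -1.7, 11.1]
position: [0.4964, 0.0052, 0.0967]
force: [-2.3, 3.3, 10.3]
t 11.17 p [0.4964 0.0052 0.0967] F [-2.33  3.32 10.25] w 0.0004
meter xy tip -0.0446 0.0115 tip z 0.0827
toolx [ 0.033 -0.999 -0.   ] y [ 0.  0. -1.] z [0.999 0.033 0.   ]
green [305 201   2   9   9] [305.6 205. ] [ 57.2 -36.3]
yellow [336 189   9  17  95] [340. 197.] [49.3 46.8]
red [301 194   3   5   8] [301.9 195.4] [ 29.3 -41.1]
red [303 200   3  11  12] [303.6 205.4] [ 57.6 -41. ]
pointer-green y mm -4.7 rim mm -7.0
```

View pics/s4z.png

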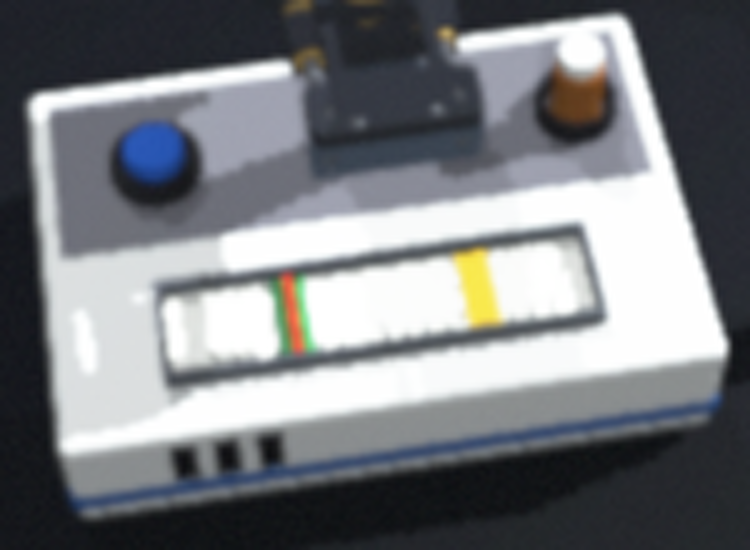

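The pointer now lies in the middle of the green tab: red reads y -41.0 and full green read -41.2 earlier. I'll lift straight up, hold, and check again.

```bash
python3 -m pendant '[[[0,-2,0],[0,0,0]],[[0,-10,0],[0,0,0]],[[0,-20,0],[0,0,0]],[[0,-15,0],[0,0,0]],[[0,0,0],[0,0,0]],[[0,0,0],[0,0,0]],[[0,0,0],[0,0,0]],[[0,0,0],[0,0,0]],[[0,0,0],[0,0,0]],[[0,0,0],[0,0,0]]]'
python3 -c "
from h import *
info(tgt(-.045,-.095,.135),-MY);smarks()
d=look('w5');d2=dict(np.load('top0.npz'))
print(met(ray(d2,(353,223),.085)),met(ray(d2,(353,223),.09)))"
```

```text
clock: 12.05
position: [0.4961, 0.0053, 0.1429]
eef_rot: [-0.508, 0.509, -0.492, 0.491]
force: [0.1, 0.1, -0.2]
width: 0.0001
t 12.05 p [0.4961 0.0053 0.1429] F [ 0.1   0.11 -0.2 ] w 0.0001
meter xy tip -0.0449 0.0115 tip z 0.1289
toolx [ 0.034 -0.999 -0.   ] y [-0.001  0.    -1.   ] z [ 0.999  0.034 -0.001]
shift mm [106.5   7.8  -0.7]
turn [ 0.001  0.006 -0.   ]
yellow [336 189   9  17  92] [340.  196.9] [49.  46.8]
red [301 194   3   5   8] [301.9 195.4] [ 29.3 -41.1]
[-45.27329456 -95.79900941] [-45.20759512 -95.33167729]
```

View pics/w5.png

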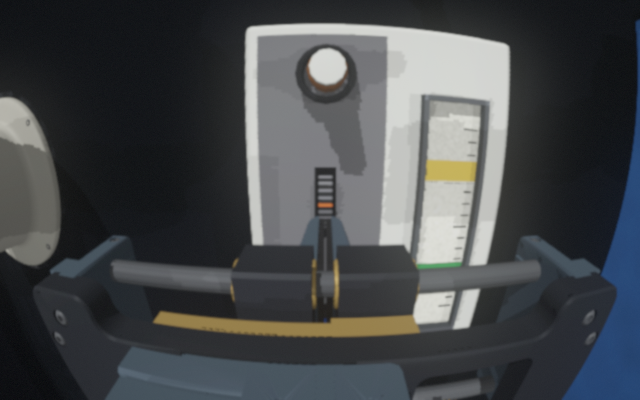

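The pointer is hidden behind the gripper in this wrist view, but the scene view still has it on green. I'll move over the button, which gives the wrist camera a clear view of the scale.

```bash
python3 -m pendant '[[[10,0,0],[0,0,0]],[[20,0,0],[0,0,0]],[[22,0,0],[0,0,0]],[[22,0,0],[0,0,0]],[[20,0,0],[0,0,0]],[[12.5,0,-0.7],[0,0,0]],[[0,0,0],[0,0,0]],[[0,0,0],[0,0,0]]]'
python3 -c "
from h import *
info(tgt(-.045,-.095,.1));smarks()
d=look('w6');marks(d)
cv2.imwrite('pics/w6z.png',cv2.resize(d['frame'][50:330,270:520,::-1],None,fx=2,fy=2,interpolation=2))"
```

```text
clock: 12.82
position: [0.4991, -0.1016, 0.1433]
eef_rot: [-0.508, 0.508, -0.492, 0.492]
force: [-0.2, 0.3, -0.2]
width: 0.0003
t 12.82 p [ 0.4991 -0.1016  0.1433] F [-0.16  0.29 -0.16] w 0.0003
meter xy tip -0.0449 -0.0954 tip z 0.1293
toolx [ 0.033 -0.999 -0.   ] y [-0.  0. -1.] z [ 0.999  0.033 -0.   ]
shift mm [-0.4 43.3 -0.1]
green [305 200   2   9  10] [305.5 204. ] [ 54.5 -36.1]
yellow [336 189   9  17  87] [340.  196.8] [48.9 46.9]
red [301 194   3   4   6] [302. 195.] [ 28.3 -40.7]
pointer-green y mm -4.6 rim mm -6.9
green [429 137  41   8 211] [449.  140.5] [ 51.1 -35.7]
yellow [385 315  35  15 471] [401.  322.5] [  28.6 -202.8]
red [429 145  41   7 200] [449.4 147.9] [ 51.9 -41.4]
```

View pics/w6z.png

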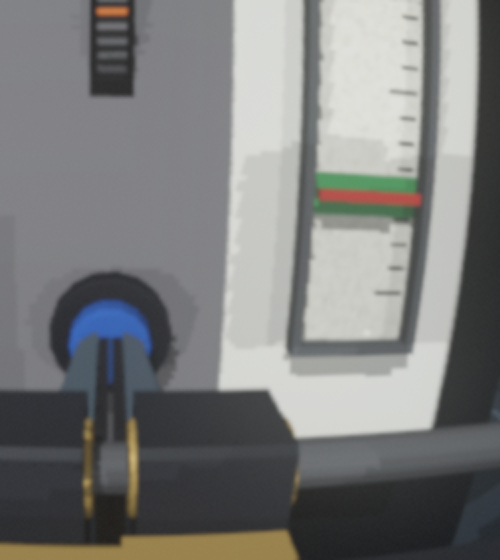

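The pointer sits on the green tab (red at zoom row 197, green from 173 to 217), and the seam is centred on the button. Now I'll press it in steps.

```bash
python3 -m pendant '[[[0,8,0],[0,0,0]],[[0,10,0],[0,0,0]],[[0,6,0],[0,0,0]],[[0,2,0],[0,0,0]],[[0,1,0],[0,0,0]],[[0,0,0],[0,0,0]],[[0,0,0],[0,0,0]]]'|egrep 'pos|force'
for i in 1; do python3 -m pendant '[[[0,2,0],[0,0,0]],[[0,2,0],[0,0,0]],[[0,2,0],[0,0,0]],[[0,0,0],[0,0,0]],[[0,0,0],[0,0,0]]]'|egrep 'pos|force';done
python3 -m pendant '[[[0,1.5,0],[0,0,0]],[[0,1.5,0],[0,0,0]],[[0,0,0],[0,0,0]],[[0,0,0],[0,0,0]]]'|egrep 'pos|force'
```

```text
position: [0.4995, -0.1012, 0.1165]
force: [-0.3, 0.6, -0.2]
position: [0.4994, -0.1012, 0.1104]
force: [-0.1, -0.3, 0.8]
position: [0.4995, -0.1012, 0.1074]
force: [0.8, -0.1, 3.3]
```

```bash
python3 -m pendant '[[[0,1,0],[0,0,0]],[[0,0,0],[0,0,0]],[[0,0,0],[0,0,0]]]'|egrep 'pos|force'
python3 -m pendant '[[[0,1,0],[0,0,0]],[[0,0,0],[0,0,0]],[[0,0,0],[0,0,0]]]'|egrep 'pos|force'
```

```text
position: [0.4994, -0.1013, 0.1065]
force: [0.8, -0.8, 3.8]
position: [0.4994, -0.1013, 0.1054]
force: [-0.2, -0.3, 4.7]
```

```bash
python3 -m pendant '[[[0,1,0],[0,0,0]],[[0,0,0],[0,0,0]],[[0,0,0],[0,0,0]]]'|egrep 'pos|force'
```

```text
position: [0.4995, -0.1013, 0.1051]
force: [-2.3, -0.3, 18.7]
```

The button hit its hard stop after about 6 mm, with the spring force rising to about 5 N before that. Now I'll release and check.

```bash
python3 -m pendant '[[[0,-2,0],[0,0,0]],[[0,-5,0],[0,0,0]],[[0,-15,0],[0,0,0]],[[0,-30,0],[0,0,0]],[[0,-40,0],[0,0,0]],[[0,-20,0],[0,0,0]],[[0,0,0],[0,0,0]],[[0,0,0],[0,0,0]],[[0,0,0],[0,0,0]]]'
python3 -c "
from h import *
info();d=smarks();cv2.imwrite('pics/s7z.png',cv2.resize(d['frame'][140:250,245:395,::-1],None,fx=5,fy=5,interpolation=2))
d=look('w7');marks(d)"
```

```text
clock: 15.75
position: [0.4987, -0.101, 0.2158]
eef_rot: [-0.508, 0.509, -0.492, 0.491]
force: [0.1, 0.8, -0.2]
width: 0.0004
t 15.75 p [ 0.4987 -0.101   0.2158] F [ 0.15  0.76 -0.18] w 0.0004
meter xy tip -0.0453 -0.0947 tip z 0.2018
toolx [ 0.034 -0.999 -0.   ] y [-0.001  0.    -1.   ] z [ 0.999  0.034 -0.001]
green [305 200   2  10  10] [305.5 204.5] [ 55.9 -36.3]
yellow [336 189   9  17  87] [340.  196.8] [48.9 46.9]
red [301 194   3   5   8] [301.9 195.4] [ 29.3 -41.1]
pointer-green y mm -4.8 rim mm -7.2
green [406 130  39   6 121] [425.3 132.7] [ 54.5 -35.4]
yellow [385 315  35  15 477] [401.1 322.4] [  51.2 -262.6]
red [406 136  42   6 146] [427.  138.4] [ 56.6 -41. ]
```

View pics/s7z.png

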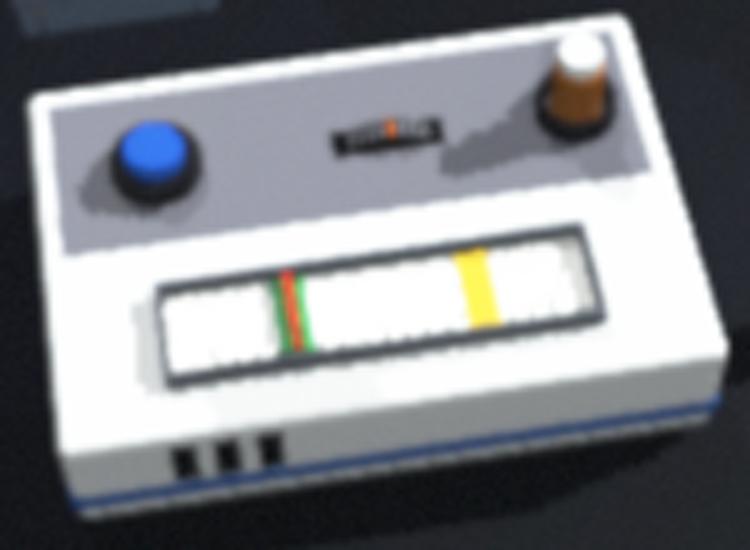

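View pics/w7.png

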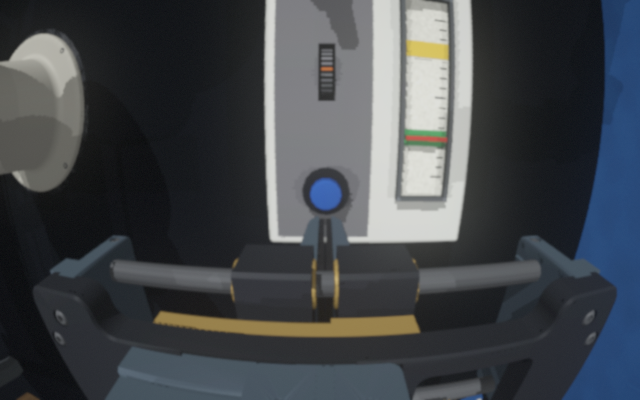

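The button is out at zoom px (155,150). The pointer is inside green at (290,310), the vial is upright at (580,80), and the arm is clear of everything.

```bash
python3 -c "
from cell import ctrl
print(ctrl.close_job())"
```

```text
the job is handed in; nothing more can be done
None
```

I set the pointer on the green mark, let go of the wheel, pressed the start button fully in and released it, then handed the job in at about 16 s. No verdict is reported at hand-in.

- **Wheel:** I found the rim by touch, about 9.5 mm above the panel. Three strokes of about 20 mm, toward the meter's -y, moved the pointer roughly 40 mm onto green. The press read 9–12 N, with no sign of slipping.
- **Button:** It went in about 6 mm, with spring force up to about 5 N. The last 1 mm step ran onto the stop at 18.7 N, under the 40 N limit. It looked fully out again in the last pictures.
- **Last checks:**
  - **Pointer:** It read y = -41.1 mm (scene camera) and -41.0 mm (wrist camera). The green middle read -41.2 mm before the pointer covered it, so the two are within about 1 mm.
  - **Vial and arm:** The vial stands upright in its collar, and the arm was clear of everything with no contact force beyond sensor noise.
- **Disagreements:**
  - **Final marks script:** It printed a pointer-to-green offset of -4.8 mm. By then it saw only the strip of green beside the pointer, so I relied on the earlier full-green reading and the pictures.
  - **First wrist view:** It put green about 38 mm from the pointer, against 41–42 mm from the other two cameras.
- **Not re-measured:** I did not check the reagent bottle and beaker again. The tool passed well above the bottle's height and never went near the beaker.

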